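# Load a slide box into the one-way gate of a loading dock

### The arm

A 6-joint arm with a two-finger parallel gripper is mounted at the origin on a cart in front of the work surface, level with it; the furniture and walls round the work are solid. World frame = base frame: x ahead of the robot, y to its left, z up, the work surface at z = 0. Lengths are in m, angles in degrees, forces in N, time in s.
With the tool pointing down it reaches from about 0.25 to 0.8 m from the base axis. Payload 3.9 kg.
Tool frame: the origin (TCP) lies on the centre line of the jaws, within the pads' length; the fingertips stand 25 mm ahead of it and the grasp point (between the pads) lies 6 mm ahead of it; z points along the fingers, y is the line along which they close (so a half turn about z gives the same grasp; the last joint's range is limited). The gripper opens to 85 mm and grips with 20 to 120 N. Pads are 22 mm wide; open, the fingers measure 114 mm over their backs; the gripper's body (76 mm by 85 mm) begins 54 mm behind the grasp point. The pads swing forward as they close: fully open they stand 13 mm farther back than shut.
Start: joints at [73.224, 14.897, -7.913, 67.191, 0, 90], TCP at [0.152, 0.503, 0.256] pointing down, gripper open.
Joint ranges: [-159.42, 159.42], [-47.68, 98.78], [-73.54, 78.23], [-108.79, 121.32], [-90, 84.71], [-180, 180]. Speed limits (degrees/s): [147.25, 147.25, 180, 180, 180, 180].

### API

Orientations are given as [roll, pitch, yaw] about the fixed x, y, z axes, in that order (R = Rz(yaw) Ry(pitch) Rx(roll)).
In Python, from workcell import state, read_camera, calibration, job_done gives the robot as it stands. The module is installed in compiled form; this text tells all that it offers.
- The arm moves only by the tool move_arm, never from a script. Its argument "increments" is a list of rows, each an object of numbers: "dx", "dy", "dz": the shift along the tool's x, y, z in m; "roll": the turn about the tool's z in rad; "claw": the closure, from 0 (fully open) to 1 (shut). A call has 1 to 5 rows; each row shifts and turns the commanded pose from where the row before left it, along the tool's axes as they then stand; what a row does not reach is not made up. A row lasts 1/8 s, in which the tool goes at most 62.5 mm and 10.7 degrees, less where a joint would pass 70% of its speed; a pose out of reach is approached as far as the arm can. A call is refused whole if a number of a shift passes 0.0625 or a number of a turn 0.188, either way. A call with a gripper value outside its range is refused whole. The fingers move at their own pace and stop on an object; "squeeze" is the grip in N (left out, the last holds). Time passes only in rows, so rows that do not move let the fingers close. It gives the time, the measured TCP pose, the force, the opening and the grip force at its end, in the units of the state.
- state(): the state, without advancing time (a new reading comes with each control period).
- read_camera(name): name is "side" or "top" or "wrist"; returns (picture, depth): 400x640x3 uint8, red, green, blue; 400x640 float32, m along the optical axis (not along the pixel's ray), 0 where there is no reading.
- calibration(name): a dict with "fovy" (degrees; the focal length in pixels is half the picture's height over the tangent of half this angle, whatever the lens; pixels are square), "cx", "cy" (the principal point, pixels), "dist" ([k1, k2, p1, p2, k3] as OpenCV has them; the pictures are not rectified), "origin" and "orientation" of the camera in the world; the wrist camera has in their place "tool_from_camera" (4x4, takes a point from camera to tool coordinates, whose origin is the TCP and whose axes are the flange's). Camera axes: x right, y down, z forward; pixel columns grow to the right and rows downward; lengths in m; the calibration is good to about 2 mm. A picture is of the moment at which its call begins: read the wrist's pose just before it. calibration takes no time and is no camera call.
- job_done(): hands the job in; it is judged then, once.
The state is a dict: "t": time; "joint_positions": joint angles; "joint_velocities": joint speeds; "joint_efforts": joint torques, N m; "tcp_pos": TCP position; "tool_rot": TCP orientation; "force": force on the tool from outside, world axes, zero at the start; "ft_torque": the same for the moment, N m; "gripper_width": opening from 0.0 (shut) to 1.0 (fully open); "finger_force": force on a finger pad.
Only numpy, scipy, OpenCV 4.12 (cv2) and the standard library are available. Lean on these libraries where they do the work, as an engineer would, in place of code of your own. Each camera call takes 0.05 s, during which the arm holds its last target. There are 200 camera calls.

### The job

Set the blue slide box lengthwise and flat in the open mouth of the loading dock, then push it along the lane past the red sprung pawl until the pawl snaps out behind it, so that the box stays shut in between the pawl and the sprung orange stop plate when you let go. Push gently, no farther than the click needs: the stop plate gives only a few millimetres and must not be driven to the end of its travel. Leave the lab timer and the small beaker where they stand.

Things in the scene. Friction and masses are not known exactly. Their poses are not given: they have to be found in the camera images.
- slide_box: Dark blue closed box for microscope slides, 33 x 86 x 31 mm (x, y, z), about 90 g, a smooth solid block lying flat on the bench. Origin at the centre of its underside, y along its length, z up. Either end may go in first.
- dock: Fixed grey base plate, 285 x 92 x 10 mm, with a straight lane. Origin on the bench under the lane's centre line; x = pushing direction, y to its left, z up. Lane floor at z = 10 mm; aluminium rails 36 mm apart, 6 mm thick, tops at z = 18 mm. Left rail (+y) stops at x = -66 mm to make room for the pawl; right one is unbroken. All else stands on this plate and turns with it.
- dock_mouth (a point): Point on the lane floor (10 mm above the bench) in the mouth, on the centre line at dock x = -108 mm; axes as the dock's. A box set down with its centre here lies wholly in front of the pawl. The mouth is open above and behind; its rails flare from 36 mm apart at dock x = -66 mm to 54 mm at x = -152 mm.
- gate_range (a point): Middle (dock x = 0, lane floor) of the range in which the gate unit (red pawl, white cheeks, stop plate) is clamped, anew in each run and not reported. The pawl's square end, which locks the box, lies from 17 mm before to 17 mm beyond this point along x. The pawl is a 42 mm sprung arm at the left (+y), 12 to 20 mm above the bench, 5.5 mm into the box's path.
- tunnel_range (a point): Middle (dock x = 69 mm, floor) of the range of the clear-roofed tunnel, part of the gate unit. From the pawl's square end it runs from 25 to 113 mm ahead, 40 mm wide, roof 46 to 50 mm above the bench; the stop plate rests 83 mm ahead, so a box just past the pawl presses it in by 3 mm and sticks out 25 mm. Push its rear face 24 mm or more above the bench, clear of the pawl.
- stop_plate (a joint): Orange sprung plate, 30 mm square, at the tunnel's far end. Value, m: 0 = resting, grows as it is pressed in. Spring 2 N at 0 and 2.5 N more per mm. Sliding along the pawl takes 1 to 5 N. The pawl snaps out at 2.5 to 4 mm of plate travel (8 to 11 N above that sliding force). The plate must not pass 7.5 mm (about 18 N above it); mechanical end at 9.5 mm.
- lab_timer: White lab timer with a display, 26 x 66 x 60 mm, standing loose on the bench: a bystander. Origin at the centre of its underside. It and the slide box may be on either side of the dock.
- beaker_2: Small glass beaker, 49 mm wide, 59 mm high, standing loose to the far left: a bystander. Origin at the centre of its underside.
Not all that is in view belongs to the job. What is shaped like the slide_box but brown or turquoise is not meant.

How it is judged (in metres and radians):
On the way:
1. the slide box lies flat and lengthwise in the dock's mouth, in front of the pawl (x of slide_box in the frame of dock between -0.16 and -0.085 m and y of slide_box in the frame of dock between -0.012 and 0.012 m and angle between the y axis of slide_box and the x axis of dock, either way round below 0.2 rad and angle between slide_box's own z axis and vertical below 0.1 rad and z of slide_box in the frame of dock between 0.007 and 0.015 m), for 0.1 s.
At the end, for the whole second after the job is handed in: the box lies flat at rest in the lane, let go (within 4 mm and 0.08 rad of its centre line, 3 mm of its floor), its centre over 20 mm ahead of the dock's origin; held by the pawl, it keeps the stop plate pressed in by 1.2 to 4.8 mm (x of slide_box in the frame of dock above 0.02 m and y of slide_box in the frame of dock between -0.004 and 0.004 m and angle between the y axis of slide_box and the x axis of dock, either way round below 0.08 rad and angle between slide_box's own z axis and vertical below 0.08 rad and z of slide_box in the frame of dock between 0.007 and 0.013 m and value of joint stop_plate between 0.0012 and 0.0048 m and linear speed of slide_box below 0.01 m/s); the robot touches nothing.
It fails at once if the stop plate is driven more than 7.5 mm in, near the end of its travel (value of joint stop_plate above 0.0075 m).
It fails at once if the lab timer is shifted by more than 20 mm or tipped (distance of lab_timer from where it was at the start of the episode above 0.02 m or angle between lab_timer's own z axis and vertical above 0.3 rad).
It fails at once if the small beaker is shifted by more than 20 mm or tipped (distance of beaker_2 from where it was at the start of the episode above 0.02 m or angle between beaker_2's own z axis and vertical above 0.3 rad).
It also fails if it takes over 70 s, if anything falls off the work surface, if the arm or the gripper's body presses on something with over 40 N, if the wrist force passes 120 N, or if a joint passes its speed limit or range.

## Working session

There is one attempt and no reset: what is moved stays moved. The work goes in short steps, Python scripts to look and compute and a tool call to move; the robot and the scene stay as the last step left them, time stands still between calls to the robot, and variables do not carry over. Pictures are saved under pics/ and viewed, at most 10 in all, crops included, and the job is handed in when it is done.

Besides the shell and the picture viewer there is one more tool, called after "Call:" as name([rows], argument=value, ...), one row to a line, values as JSON. move_arm: Moves the arm, as the interface text tells. Its arguments: {"type":"object","properties":{"increments":{"type":"array","items":{"type":"object","properties":{"dx":{"type":"number"},"dy":{"type":"number"},"dz":{"type":"number"},"roll":{"type":"number"},"claw":{"type":"number"}}}},"squeeze":{"type":"number"}},"required":["increments"]}

```bash
mkdir -p pics; cat > h.py <<'E'
import numpy as np, cv2
from scipy.spatial.transform import Rotation as R
from workcell import state, read_camera, calibration, job_done
def K(c):
    f=200/np.tan(np.radians(c['fovy'])/2)
    return np.array([[f,0,c['cx']],[0,f,c['cy']],[0,0,1]])
def pose(c,st=None):
    if 'tool_from_camera' in c:
        T=np.eye(4);T[:3,:3]=R.from_euler('xyz',st['tool_rot'],degrees=True).as_matrix();T[:3,3]=st['tcp_pos']
        T=T@np.array(c['tool_from_camera']);return T[:3,:3],T[:3,3]
    o=np.array(c['orientation'],float)
    r=o if o.shape==(3,3) else R.from_euler('xyz',o,degrees=True).as_matrix()
    return r,np.array(c['origin'])
def rays(name,px,st=None):
    c=calibration(name);r,o=pose(c,st)
    p=cv2.undistortPoints(np.array(px,float).reshape(-1,1,2),K(c),np.array(c['dist'],float)).reshape(-1,2)
    return o,np.c_[p,np.ones(len(p))],r
def onplane(name,px,z,st=None):
    o,d,r=rays(name,px,st);d=d@r.T
    return o+d*((z-o[2])/d[:,2])[:,None]
def cloud(name,depth,st=None):
    v,u=np.mgrid[0:400,0:640];px=np.c_[u.ravel(),v.ravel()]
    o,d,r=rays(name,px,st)
    return (o+(d*depth.reshape(-1,1))@r.T).reshape(400,640,3)
E
python3 - <<'E'
from h import *
print(state())
for n in ('top','side'):
    im,d=read_camera(n);np.savez(f'{n}0.npz',im=im,d=d);cv2.imwrite(f'pics/{n}0.png',im[:,:,::-1])
    print(calibration(n))
print(calibration('wrist'))
E
```

```text
{'t': 0.0, 'joint_positions': array([ 7.32240234e+01,  1.49347053e+01, -7.98562280e+00,  6.71912976e+01,
       -1.09897958e-04,  9.00016097e+01]), 'joint_velocities': array([ 0.04794091, -0.11859057,  0.01510402, -0.01155218,  0.09492012,
        0.02196196]), 'joint_efforts': array([ 7.80881401e-04, -4.05674922e+01,  2.53923529e+01,  1.86512049e-02,
        1.46945854e-04,  1.79754477e-05]), 'tcp_pos': array([0.15134693, 0.50204394, 0.25547517]), 'tool_rot': array([-1.79888374e+02,  1.13033873e-04,  1.63222414e+02]), 'force': array([-0.13465077,  0.38743202,  0.6758505 ]), 'ft_torque': array([-0.0079578 ,  0.03481036, -0.00973387]), 'finger_force': 0.0, 'gripper_width': 1.0012898803384236}
{'fovy': 49.88101923788959, 'cx': 318.3862290114872, 'cy': 201.3672680261653, 'dist': array([-0.09271714,  0.        ,  0.        ,  0.        ,  0.        ]), 'origin': array([0.43011292, 0.04136382, 1.19479388]), 'orientation': array([-176.71843876,   -1.32998   ,  -89.16726695])}
{'fovy': 43.200395523800005, 'cx': 313.03374383332516, 'cy': 191.35059135438308, 'dist': array([-0.07485772,  0.        ,  0.        ,  0.        ,  0.        ]), 'origin': array([ 0.22112241, -0.85152649,  0.5916473 ]), 'orientation': array([-120.63127201,   -0.28883537,  -18.29760417])}
{'fovy': 68.97849146017238, 'cx': 320.9121242763183, 'cy': 196.99047604316797, 'dist': array([-0.02496172,  0.        ,  0.        ,  0.        ,  0.        ]), 'tool_from_camera': array([[-8.16896656e-04, -9.65949695e-01, -2.58728660e-01,
         6.59306425e-02],
       [ 9.99997717e-01, -1.29995127e-03,  1.69595722e-03,
         8.89294823e-04],
       [-1.97454401e-03, -2.58726684e-01,  9.65948552e-01,
        -1.16632971e-01],
       [ 0.00000000e+00,  0.00000000e+00,  0.00000000e+00,
         1.00000000e+00]])}
```

View pics/top0.png

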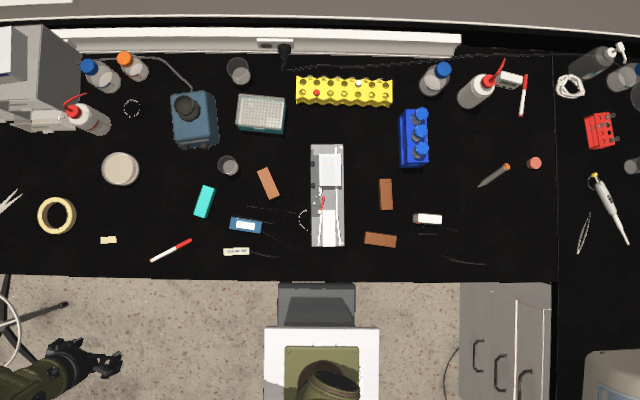

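View pics/side0.png

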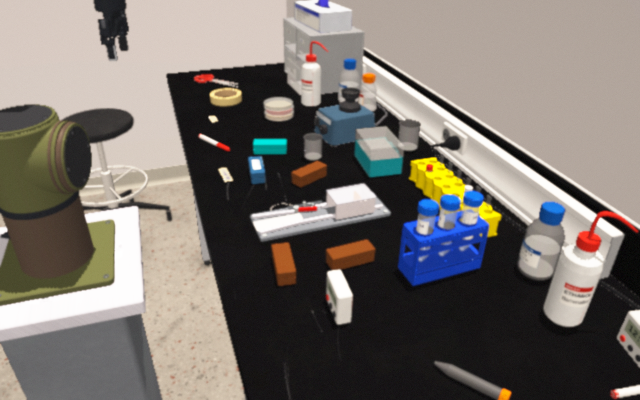

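The top view shows the blue slide box at (245,225), the dock from (327,246) at the mouth to (327,145), the pawl at about (321,203), the timer at (428,219) and the beaker at (228,165). I'll measure these from the depth, and enlarge the dock and box.

```bash
python3 - <<'E'
from h import *
z=np.load('top0.npz');im,d=z['im'],z['d']
P=cloud('top',d)
hsv=cv2.cvtColor(im,cv2.COLOR_RGB2HSV)
def rect(m,name):
    pts=np.argwhere(m)[:,::-1]; Q=P[m]
    r=cv2.minAreaRect((Q[:,:2]*1000).astype(np.float32)); print(name,len(Q),r,'z pct',np.percentile(Q[:,2],[5,50,95]))
w=np.zeros((400,640),bool)
a=w.copy();a[212:236,225:265]=1
rect(a&(P[...,2]>0.022)&(P[...,2]<0.05),'box')
a=w.copy();a[140:250,305:350]=1
rect(a&(P[...,2]>0.005)&(P[...,2]<0.08),'dock')
rect(a&(P[...,2]>0.035)&(P[...,2]<0.08),'tunnel')
red=a&(hsv[...,1]>130)&((hsv[...,0]<8)|(hsv[...,0]>172))&(hsv[...,2]>80)
rect(red,'red')
a=w.copy();a[205:232,405:450]=1
rect(a&(P[...,2]>0.03),'timer')
a=w.copy();a[150:180,212:245]=1
rect(a&(P[...,2]>0.02),'beaker')
print('bench',np.median(P[255:265,250:400,2]))
c1=cv2.resize(im[138:252,295:360],None,fx=5,fy=5,interpolation=cv2.INTER_CUBIC)
c2=cv2.resize(im[205:245,215:275],None,fx=7,fy=7,interpolation=cv2.INTER_CUBIC)
o=np.zeros((570,325+420,3),np.uint8);o[:,:325]=c1;o[:280,325:]=c2
cv2.imwrite('pics/c1.png',o[:,:,::-1])
E
```

```text
box 395 ((430.1103515625, 212.60098266601562), (86.57861328125, 33.03097915649414), 82.41889953613281) z pct [0.02742813 0.03147507 0.03480318]
dock 3465 ((520.7247314453125, -8.883056640625), (301.25042724609375, 122.53785705566406), 0.6028400659561157) z pct [0.00722038 0.01238719 0.05212228]
tunnel 729 ((583.3806762695312, -14.210212707519531), (88.87422943115234, 59.378196716308594), 0.8846893310546875) z pct [0.04693773 0.05049644 0.05421886]
red 26 ((469.27838134765625, 17.445945739746094), (11.419899940490723, 91.0690689086914), 65.73554992675781) z pct [0.01517275 0.02157423 0.02628833]
timer 257 ((449.3992004394531, -136.32713317871094), (28.445873260498047, 356.33551025390625), 1.630362629890442) z pct [0.04211309 0.05960964 0.0644929 ]
beaker 159 ((509.0916442871094, 169.08432006835938), (296.57818603515625, 47.35041046142578), 49.19749069213867) z pct [0.02313477 0.05162371 0.06050565]
bench 0.0009371953206348538
```

View pics/c1.png

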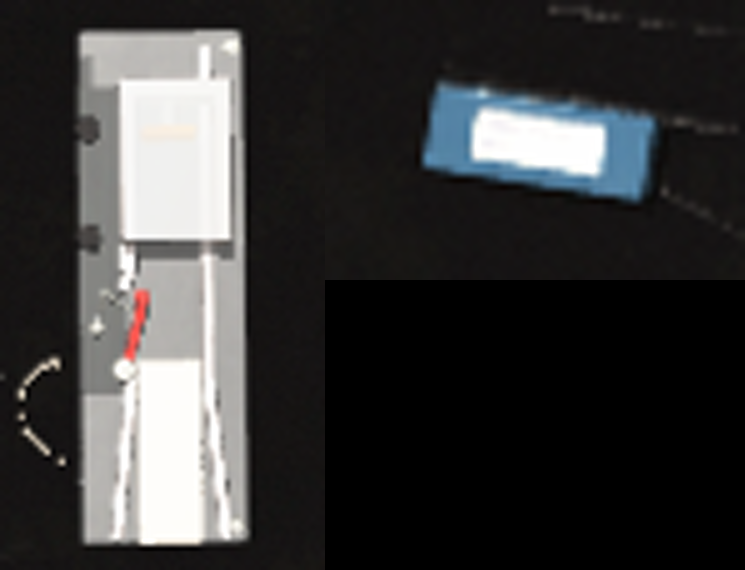

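The crop, at 5x from (295,138), shows the pawl's free end at crop (143,292), its pivot at (127,368), the tunnel at (120–230, 80–240) and the right rail at about x=208. The lane runs along world +x. I'll move to a wrist viewpoint that covers both the box and the dock.

Call:
move_arm([
  {"dx": -0.0432, "dy": -0.0359, "claw": 0},
  {"dx": -0.0432, "dy": -0.0359},
  {"dx": -0.0432, "dy": -0.0359},
  {"dx": -0.0432, "dy": -0.0359},
  {"dx": -0.0432, "dy": -0.0359},
])

```text
invalid input
```

Call:
move_arm([
  {"dx": -0.0432, "dy": -0.0359},
  {"dx": -0.0432, "dy": -0.0359},
  {"dx": -0.0432, "dy": -0.0359},
  {"dx": -0.0432, "dy": -0.0359, "roll": -0.147},
  {"roll": -0.146},
])

```text
invalid input
```

Call:
move_arm([
  {"dx": 0},
  {"dx": 0},
])

```text
invalid input
```

```bash
python3 - <<'E'
from h import *
s=state();print(s['t'],s['tcp_pos'],s['tool_rot'],s['joint_positions'],s['force'])
im,d=read_camera('wrist');np.savez('w0.npz',im=im,d=d,s=np.array(s,dtype=object));cv2.imwrite('pics/w0.png',im[:,:,::-1])
E
```

```text
0.1 [0.15139421 0.50211603 0.25556928] [-1.79901425e+02  2.14518505e-03  1.63220887e+02] [ 7.32224966e+01  1.49312090e+01 -7.97621448e+00  6.71911519e+01
 -2.14241318e-03  9.00016130e+01] [ 0.10820579 -0.5674754   0.41235761]
```

View pics/w0.png

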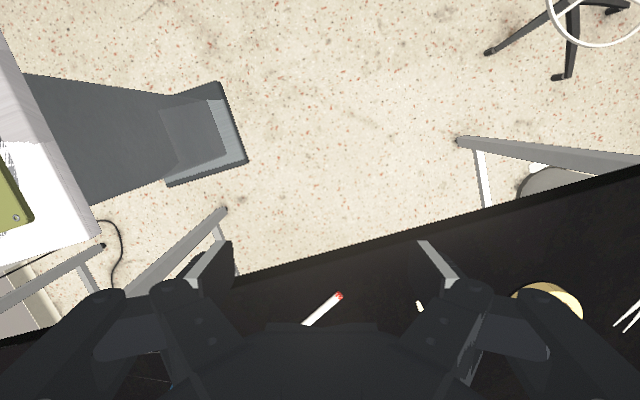

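The call was refused, probably because each row needs every field. The wrist picture shows the gripper covering the lower part of the image, below about row 240–300, so I'll view from farther forward.

Call:
move_arm([
  {"dx": -0.0496, "dy": -0.034, "dz": 0, "roll": 0, "claw": 0},
  {"dx": -0.0496, "dy": -0.034, "dz": 0, "roll": 0, "claw": 0},
  {"dx": -0.0496, "dy": -0.034, "dz": 0, "roll": 0, "claw": 0},
  {"dx": -0.0496, "dy": -0.034, "dz": 0, "roll": 0, "claw": 0},
  {"dx": -0.0496, "dy": -0.034, "dz": 0, "roll": 0, "claw": 0},
], squeeze=30)

```text
t: 0.78
tcp_pos: [0.3407, 0.2667, 0.2562]
tool_rot: [180.0, 0.0, 163.2]
force: [0.1, 1.1, -0.3]
gripper_width: 1.0
finger_force: 0.0
```

Call:
move_arm([
  {"dx": -0.0496, "dy": -0.034, "dz": 0, "roll": 0, "claw": 0},
  {"dx": -0.0496, "dy": -0.034, "dz": 0, "roll": 0, "claw": 0},
  {"dx": -0.0496, "dy": -0.034, "dz": 0, "roll": 0, "claw": 0},
  {"dx": -0.0496, "dy": -0.034, "dz": 0, "roll": -0.147, "claw": 0},
  {"dx": 0, "dy": 0, "dz": 0, "roll": -0.146, "claw": 0},
])

```text
t: 1.4
tcp_pos: [0.493, 0.0775, 0.2558]
tool_rot: [-180.0, 0.0, 179.9]
force: [-0.5, 1.0, 0.9]
gripper_width: 1.0
finger_force: 0.0
```

Call:
move_arm([
  {"dx": 0, "dy": 0, "dz": 0, "roll": 0, "claw": 0},
  {"dx": 0, "dy": 0, "dz": 0, "roll": 0, "claw": 0},
])

```text
t: 1.65
tcp_pos: [0.4901, 0.0812, 0.2561]
tool_rot: [-180.0, -0.0, 179.9]
force: [0.7, -0.2, 0.2]
gripper_width: 1.003
finger_force: 0.0
```

```bash
python3 - <<'E'
from h import *
s=state();print(s['t'],s['tcp_pos'],s['tool_rot'],s['joint_positions'],s['force'])
im,d=read_camera('wrist');np.savez('w0.npz',im=im,d=d,s=np.array(s,dtype=object));cv2.imwrite('pics/w1.png',im[:,:,::-1])
E
```

```text
1.65 [0.49006109 0.08119205 0.25613108] [-1.79998753e+02 -4.02378984e-02  1.79940287e+02] [ 9.40396132e+00  1.21648341e+01 -1.16290516e+01  6.62460095e+01
  5.38620597e-03  9.46367248e+00] [ 0.73980073 -0.18782715  0.17622608]
```

View pics/w1.png

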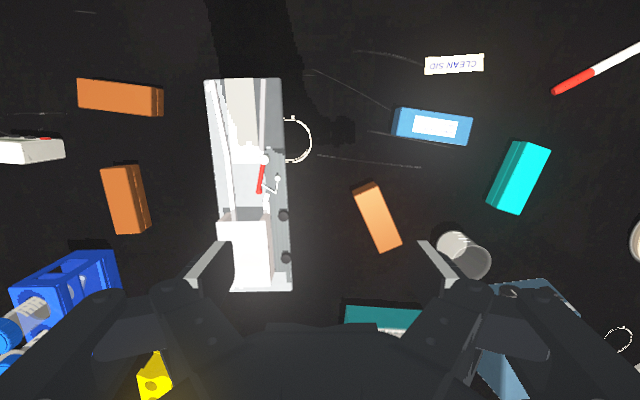

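The view shows the whole dock (about x 205–293, y 78–292), the blue box at (433,126), and the pawl between (262,160) and (260,192). I'll enlarge the dock and fit the box top.

```bash
python3 - <<'E'
from h import *
z=np.load('w0.npz',allow_pickle=True);im,d,s=z['im'],z['d'],z['s'].item()
P=cloud('wrist',d,s)
hsv=cv2.cvtColor(im,cv2.COLOR_RGB2HSV)
a=np.zeros((400,640),bool);a[98:152,380:485]=1
m=a&(P[...,2]>0.026)&(P[...,2]<0.04)
Q=P[m];print('box top',len(Q),cv2.minAreaRect((Q[:,:2]*1000).astype(np.float32)),np.median(Q[:,2]))
print('bench',np.median(P[60:70,300:400,2]))
# dock profile: max height per y bins at several x
g=P[70:300,190:310].reshape(-1,3);g=g[(g[:,0]>.33)&(g[:,0]<.70)]
for x0 in np.arange(.37,.69,.02):
    q=g[abs(g[:,0]-x0)<.006]; row=[]
    for y0 in np.arange(-.068,.05,.006):
        k=q[abs(q[:,1]-y0)<.003]; row.append('%3d'%(1000*np.percentile(k[:,2],60)) if len(k)>2 else ' . ')
    print('%.2f'%x0,' '.join(row))
c=cv2.resize(im[72:222,190:310],None,fx=4,fy=4,interpolation=cv2.INTER_CUBIC)
cv2.imwrite('pics/c2.png',c[:,:,::-1])
E
```

```text
box top 2167 ((432.3142395019531, 213.40281677246094), (86.34172821044922, 33.26386642456055), 82.29360961914062) 0.029758994552025575
bench -0.0009906806322030337
0.37   0   0   0   0  -1   0  -1  -1  -1   0  -1   0   0   0   0   0   0   0   0   0
0.39  -1  -1   8   9  16  10   9   9   9   9   9   9   9   8  16   9   9   8   0   0
0.41   0  -1   8   9  16  15   8   9   9   9   9   9   9  16  16   9   9   8   0   0
0.43   0   0   8   8   8  16   9   9   9   9   9   9   9  16  13   9   9   8   0   0
0.45  -1  -1   6   8   8  16  15   9   9   9   9   9   9  16   9   9   9   8   0   0
0.47  -1  -1   0   9   9   9  16   9   9   9   9   9   9  22  21  10  10  10   0   0
0.49   0  -1   0   8   8   9  16   9   9   8   9   8  18  18  10  10  11  10 265   0
0.51  -1  -1   0   8   9   9  17   9   9   8   9   9  18   9  11  10  10  10   0  -1
0.53  -1  -1  -1   8   8   8  16   9   8   8   8   8   8  16  12  10  10  10   0  -1
0.55  -1  -1  -1   8  48  48  48  48  48  48  48  48  48  49  37   9  18  18   0   0
0.57  -1   0  .   .   .   .   .   48  48  48  48  48  48  49  38  10  10  10   6   0
0.59  -1  -1  .   .   .   .   .   48  49  49  48  49  48  48  47  10  10  10   6  -1
0.61  .   .   .   .   .   .   .   49  49  48  49  49  49  48  47  10  10  19  10  -1
0.63  .   .   .   .   .   .   .   49  48  49  48  48  48  48  47  10   9   9   7   0
0.65  .   .   .   .   10   8  15  15   8   9   9   8   8   8   8   8   8   8   7  -1
0.67  .   .   -1  -1  -1  -1  -1   0   0   0  -1   0   0  -1   0   0   0   0   0  -1
```

View pics/c2.png

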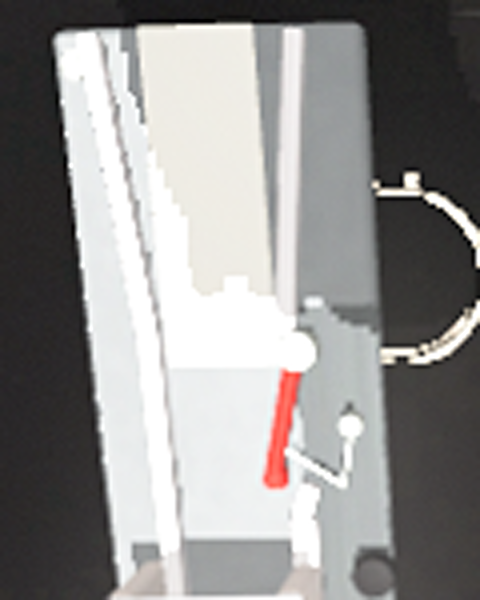

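The crop, at 4x from (190,72), shows the rail tops, the pawl pivot at (297,352) and its free end at (276,485). Now I'll fit the lane from the rail points.

```bash
python3 - <<'E'
from h import *
z=np.load('w0.npz',allow_pickle=True);im,d,s=z['im'],z['d'],z['s'].item()
P=cloud('wrist',d,s)
g=P[70:300,190:310].reshape(-1,3)
q=g[(g[:,2]>.0135)&(g[:,2]<.0215)]
r=q[(q[:,0]>.475)&(q[:,0]<.535)&(q[:,1]>-.045)&(q[:,1]<-.02)]
print('right straight',len(r),np.polyfit(r[:,0]-.5,r[:,1],1)*np.array([57.3,1]), 'ext', [ (round(x,3),np.round(np.percentile(r[abs(r[:,0]-x)<.006][:,1],[3,97]),4)) for x in (.48,.5,.52)])
for nm,lo,hi in(('R',-.055,-.02),('L',0,.03)):
  r=q[(q[:,0]>.385)&(q[:,0]<.455)&(q[:,1]>lo)&(q[:,1]<hi)]
  print('flare',nm,len(r),np.polyfit(r[:,0]-.42,r[:,1],1))
# plate edges
pl=g[(g[:,2]>.006)&(g[:,2]<.012)]
for x in (.39,.42,.45,.48,.51,.54):
    k=pl[abs(pl[:,0]-x)<.006];print(x,np.round(np.percentile(k[:,1],[1,99]),4))
k=pl[abs(pl[:,1]+.01)<.02];print('x ext',k[:,0].min(),k[:,0].max())
pts=np.array([[57,30],[362,25]])/4+[190,72];print('near corners',onplane('wrist',pts,.010,s))
pts=np.array([[276,487],[297,352]])/4+[190,72];print('pawl end,pivot',onplane('wrist',pts,.020,s))
t=g[(g[:,2]>.044)&(g[:,2]<.055)];print('tunnel',t.min(0),t.max(0),np.percentile(t[abs(t[:,0]-.555)<.01][:,1],[1,99]))
E
```

```text
right straight 245 [ 1.28545514 -0.03115415] ext [(0.48, array([-0.035 , -0.0291])), (0.5, array([-0.0347, -0.0288])), (0.52, array([-0.0341, -0.028 ]))]
flare R 353 [ 0.13313756 -0.03817891]
flare L 330 [-0.07777967  0.01363043]
0.39 [-0.0552  0.0355]
0.42 [-0.0544  0.0357]
0.45 [-0.0532  0.0357]
0.48 [-0.0524  0.0366]
0.51 [-0.052  0.037]
0.54 [-0.0515  0.037 ]
x ext 0.37705192302329044 0.661121343887973
near corners [[ 0.37873406 -0.05367213  0.01      ]
 [ 0.37797077  0.03588012  0.01      ]]
pawl end,pivot [[0.51456337 0.00530007 0.02      ]
 [0.47227941 0.01406363 0.02      ]]
tunnel [ 0.53919853 -0.04233142  0.04428942] [0.62811873 0.01893462 0.05114719] [-0.04119157  0.01599841]
```

The lane runs at about 1.4° to world x. Its centre line passes (0.42, -0.0122) and (0.50, -0.0102), the dock origin is near x=0.53 and the pawl end near x=0.514. The box centre is (0.4315, 0.213) with its long axis at 82.3°. Now I'll approach the box.

Call:
move_arm([
  {"dx": 0.0195, "dy": 0.044, "dz": 0.03, "roll": 0, "claw": 0},
  {"dx": 0.0195, "dy": 0.044, "dz": 0.03, "roll": 0, "claw": 0},
  {"dx": 0.0195, "dy": 0.044, "dz": 0.03, "roll": 0, "claw": 0},
  {"dx": 0, "dy": 0, "dz": 0.01, "roll": -0.1797, "claw": 0},
  {"dx": 0, "dy": 0, "dz": 0.01, "roll": -0.1797, "claw": 0},
])

```text
t: 2.33
tcp_pos: [0.4307, 0.2142, 0.1458]
tool_rot: [-180.0, -0.0, -158.9]
force: [0.4, -0.1, 0.4]
gripper_width: 1.0
finger_force: 0.0
```

Call:
move_arm([
  {"dx": 0, "dy": 0, "dz": 0.01, "roll": -0.1797, "claw": 0},
  {"dx": 0, "dy": 0, "dz": 0.01, "roll": -0.1797, "claw": 0},
  {"dx": 0, "dy": 0, "dz": 0.01, "roll": -0.1797, "claw": 0},
  {"dx": 0, "dy": 0, "dz": 0.01, "roll": -0.1797, "claw": 0},
  {"dx": 0, "dy": 0, "dz": 0, "roll": -0.1797, "claw": 0},
])

```text
t: 2.95
tcp_pos: [0.4308, 0.2132, 0.1057]
tool_rot: [179.9, -0.1, -107.5]
force: [-0.2, 0.3, -0.1]
gripper_width: 1.004
finger_force: 0.0
```

Call:
move_arm([
  {"dx": 0, "dy": 0, "dz": 0, "roll": -0.1797, "claw": 0},
  {"dx": 0, "dy": 0, "dz": 0, "roll": 0, "claw": 0},
  {"dx": 0, "dy": 0, "dz": 0, "roll": 0, "claw": 0},
])

```text
t: 3.32
tcp_pos: [0.4318, 0.2132, 0.1065]
tool_rot: [-180.0, 0.0, -97.7]
force: [-0.6, -0.5, -0.4]
gripper_width: 1.001
finger_force: 0.0
```

Call:
move_arm([
  {"dx": 0, "dy": 0, "dz": 0.03, "roll": 0, "claw": 0},
  {"dx": 0, "dy": 0, "dz": 0.025, "roll": 0, "claw": 0},
  {"dx": 0, "dy": 0, "dz": 0.015, "roll": 0, "claw": 0},
  {"dx": 0, "dy": 0, "dz": 0, "roll": 0, "claw": 0},
])

```text
t: 3.82
tcp_pos: [0.431, 0.2124, 0.0354]
tool_rot: [179.9, -0.1, -97.7]
force: [-0.0, -0.7, 1.2]
gripper_width: 1.006
finger_force: 0.0
```

Call:
move_arm([
  {"dx": 0, "dy": 0, "dz": 0, "roll": 0, "claw": 1},
  {"dx": 0, "dy": 0, "dz": 0, "roll": 0, "claw": 1},
  {"dx": 0, "dy": 0, "dz": 0, "roll": 0, "claw": 1},
  {"dx": 0, "dy": 0, "dz": 0, "roll": 0, "claw": 1},
  {"dx": 0, "dy": 0, "dz": 0, "roll": 0, "claw": 1},
], squeeze=30)

```text
t: 4.45
tcp_pos: [0.4327, 0.2131, 0.0371]
tool_rot: [-179.9, 0.1, -97.6]
force: [-0.5, -0.2, 6.9]
gripper_width: 0.376
finger_force: 31.3
```

Call:
move_arm([
  {"dx": 0, "dy": 0, "dz": -0.02, "roll": 0, "claw": 1},
  {"dx": 0, "dy": 0, "dz": -0.04, "roll": 0, "claw": 1},
  {"dx": 0, "dy": 0, "dz": -0.04, "roll": 0, "claw": 1},
  {"dx": 0, "dy": 0, "dz": 0, "roll": 0, "claw": 1},
  {"dx": 0, "dy": 0, "dz": 0, "roll": 0, "claw": 1},
])

```text
t: 5.08
tcp_pos: [0.4315, 0.2125, 0.1356]
tool_rot: [180.0, -0.0, -97.6]
force: [-0.8, 0.4, -1.2]
gripper_width: 0.377
finger_force: 30.6
```

```bash
python3 - <<'E'
from h import *
s=state();print(s['t'],s['tcp_pos'],s['tool_rot'],s['joint_positions'][5],s['force'],s['gripper_width'],s['finger_force'])
im,d=read_camera('wrist');np.savez('w2.npz',im=im,d=d,s=np.array(s,dtype=object));cv2.imwrite('pics/w2.png',im[:,:,::-1])
E
```

```text
5.075 [0.43150692 0.21250439 0.135627  ] [ 1.79951583e+02 -3.42955891e-02 -9.76244137e+01] -56.15575684539188 [-0.81942379  0.41788238 -1.17958947] 0.37749160151089217 30.59873878955841
```

View pics/w2.png

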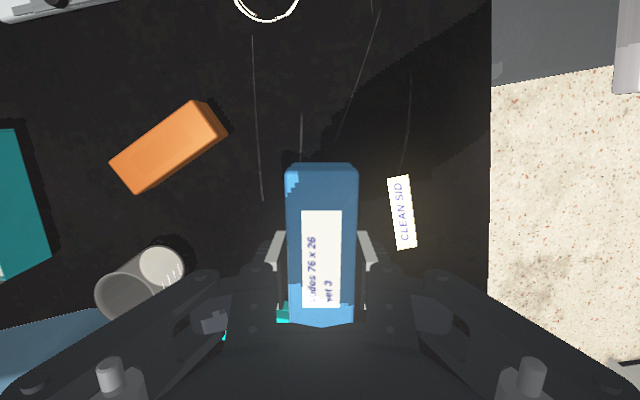

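The box hangs squarely between the pads, with its top at columns 285–359 and its front edge at row 165. I'll measure it in tool coordinates, which also gives the wrist camera's lateral bias.

```bash
python3 - <<'E'
from h import *
z=np.load('w2.npz',allow_pickle=True);im,d,s=z['im'],z['d'],z['s'].item()
s0=dict(tcp_pos=np.zeros(3),tool_rot=np.zeros(3))
P=cloud('wrist',d,s0)   # tool frame
a=np.zeros((400,640),bool);a[155:300,280:365]=1
hsv=cv2.cvtColor(im,cv2.COLOR_RGB2HSV)
m=a&(P[...,2]<.03)&(P[...,2]>-.03)&(abs(P[...,1])<.03)
Q=P[m]
bl=Q
A=np.c_[Q[:,:2],np.ones(len(Q))];c,_,_,_=np.linalg.lstsq(A,Q[:,2],rcond=None)
for _ in range(4):
    k=abs(A@c-Q[:,2])<.003;c=np.linalg.lstsq(A[k],Q[k,2],rcond=None)[0]
print('plane',c,k.sum())
T=Q[abs(A@c-Q[:,2])<.003]
print('x ext',T[:,0].min(),T[:,0].max())
for x in (-.0,.01,.02,.03,.04):
    q=T[abs(T[:,0]-x)<.004]
    if len(q): print(x,np.percentile(q[:,1],[1,99]),np.median(q[:,2]))
E
```

```text
plane [ 0.0070289  -0.00086888  0.00748316] 9330
x ext -0.021727438768944757 0.043315241871344605
-0.0 [-0.01608672  0.01628283] 0.007454556088399469
0.01 [-0.01775075  0.01921899] 0.007484160681510754
0.02 [-0.01604975  0.01617771] 0.007520078359248623
0.03 [-0.01574333  0.01634046] 0.007663717379574046
0.04 [-0.0156853  0.0160738] 0.007806644375354915
```

The box is centred in the tool to within 0.3 mm, so camera bias is negligible, and its underside sits 37 mm below the TCP. I'll turn it and carry it over the mouth.

Call:
move_arm([
  {"dx": 0, "dy": 0, "dz": 0, "roll": 0.1767, "claw": 1},
  {"dx": 0, "dy": 0, "dz": 0, "roll": 0.1767, "claw": 1},
  {"dx": 0, "dy": 0, "dz": 0, "roll": 0.1767, "claw": 1},
  {"dx": 0, "dy": 0, "dz": 0, "roll": 0.1767, "claw": 1},
  {"dx": 0, "dy": 0, "dz": 0, "roll": 0.1767, "claw": 1},
])

```text
t: 5.75
tcp_pos: [0.4308, 0.2122, 0.1344]
tool_rot: [180.0, -0.2, -148.6]
force: [-0.3, -0.0, -0.1]
gripper_width: 0.381
finger_force: 30.5
```

Call:
move_arm([
  {"dx": 0, "dy": 0, "dz": 0, "roll": 0.1767, "claw": 1},
  {"dx": 0, "dy": 0, "dz": 0, "roll": 0.1767, "claw": 1},
  {"dx": 0, "dy": 0, "dz": 0, "roll": 0.1767, "claw": 1},
  {"dx": 0.0073, "dy": -0.045, "dz": 0, "roll": 0, "claw": 1},
  {"dx": 0.0073, "dy": -0.06, "dz": 0, "roll": 0, "claw": 1},
])

```text
t: 6.38
tcp_pos: [0.4192, 0.1069, 0.1347]
tool_rot: [-180.0, -0.1, -178.4]
force: [0.5, -1.1, -0.6]
gripper_width: 0.378
finger_force: 30.6
```

Call:
move_arm([
  {"dx": 0.0073, "dy": -0.06, "dz": 0, "roll": 0, "claw": 1},
  {"dx": 0.0073, "dy": -0.0593, "dz": 0, "roll": 0, "claw": 1},
  {"dx": 0, "dy": 0, "dz": 0, "roll": 0, "claw": 1},
  {"dx": 0, "dy": 0, "dz": 0, "roll": 0, "claw": 1},
])

```text
t: 6.88
tcp_pos: [0.4075, -0.012, 0.1353]
tool_rot: [180.0, -0.1, -178.7]
force: [0.0, 0.1, -0.8]
gripper_width: 0.379
finger_force: 30.7
```

```bash
python3 - <<'E'
from h import *
s=state();print(s['t'],s['tcp_pos'],s['tool_rot'],s['force'],s['gripper_width'])
E
```

```text
6.875 [ 0.40750829 -0.01204697  0.13532279] [ 1.79954316e+02 -1.23632158e-01 -1.78676053e+02] [ 0.00389685  0.10461053 -0.7840236 ] 0.37868939083781344
```

Call:
move_arm([
  {"dx": 0, "dy": 0, "dz": 0.03, "roll": 0, "claw": 1},
  {"dx": 0, "dy": 0, "dz": 0.03, "roll": 0, "claw": 1},
  {"dx": 0, "dy": 0, "dz": 0.015, "roll": 0, "claw": 1},
  {"dx": 0, "dy": 0, "dz": 0.005, "roll": 0, "claw": 1},
  {"dx": 0, "dy": 0, "dz": 0.004, "roll": 0, "claw": 1},
])

```text
t: 7.5
tcp_pos: [0.4071, -0.0108, 0.0524]
tool_rot: [180.0, -0.2, -178.5]
force: [-6.3, -0.2, 13.3]
gripper_width: 0.375
finger_force: 32.7
```

Call:
move_arm([
  {"dx": 0, "dy": 0, "dz": 0.002, "roll": 0, "claw": 1},
  {"dx": 0, "dy": 0, "dz": 0, "roll": 0, "claw": 1},
])

```text
t: 7.75
tcp_pos: [0.4082, -0.0119, 0.0505]
tool_rot: [-179.9, -0.0, -178.6]
force: [-1.8, -2.0, -1.3]
gripper_width: 0.38
finger_force: 31.1
```

```bash
python3 - <<'E'
from h import *
s=state();print(s['t'],s['tcp_pos'],s['tool_rot'],s['force'])
im,d=read_camera('wrist');P=cloud('wrist',d,dict(tcp_pos=np.zeros(3),tool_rot=np.zeros(3)))
im2,_=read_camera('side')
Q=P[150:300,270:370].reshape(-1,3);Q=Q[(Q[:,2]<.02)&(Q[:,2]>-.01)&(abs(Q[:,1])<.012)&(Q[:,0]>-.01)]
print('top slope',np.polyfit(Q[:,0],Q[:,2],1),'x max',Q[:,0].max())
s=state();print(s['t'],s['tcp_pos'],s['force'])
a=im[100:400,150:490];b=cv2.resize(im2[170:250,240:400],(680,340),interpolation=cv2.INTER_CUBIC)
o=np.zeros((600,680,3),np.uint8);o[:300*260//300,:340]=a[:260];o[260:,:]=b
cv2.imwrite('pics/w3.png',o[:,:,::-1])
E
```

```text
7.75 [ 0.40821522 -0.01187246  0.05045821] [-1.79944640e+02 -1.32471334e-02 -1.78552700e+02] [-1.79560821 -2.01013934 -1.32364332]
top slope [0.06242041 0.00703205] x max 0.044844866385077425
7.85 [ 0.4084328  -0.01191869  0.05047658] [-1.23354522 -0.73858291 -1.17248899]
```

View pics/w3.png

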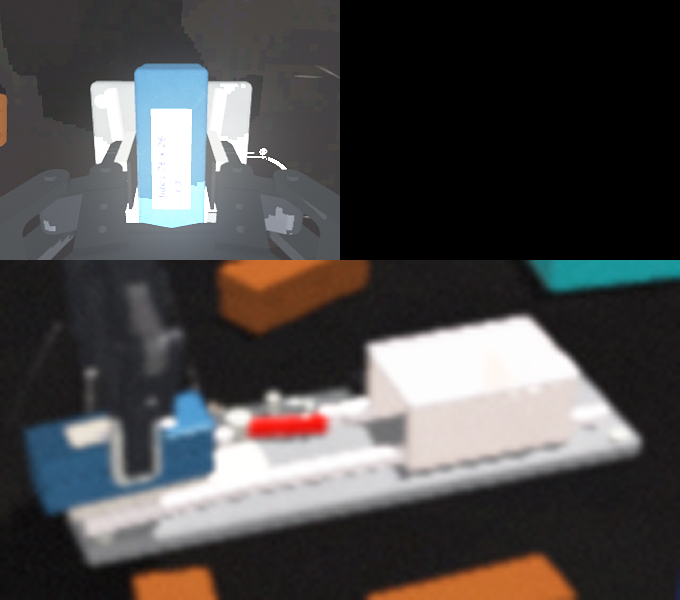

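The composite shows the box pitched by about 3.6°, with its front (far) end high. Something touched its front during the descent. I'll measure the rails against the box before going further.

```bash
python3 - <<'E'
from h import *
s=state()
im,d=read_camera('wrist');P=cloud('wrist',d,s)
g=P[60:330,150:490].reshape(-1,3)
print('wrist z map (y cols -50..30 step 4)')
for x0 in np.arange(.37,.46,.01):
    q=g[abs(g[:,0]-x0)<.004];print('%.2f'%x0,' '.join('%3d'%(1000*np.median(k[:,2])) if len(k:=q[abs(q[:,1]-y)<.002])>1 else ' . ' for y in np.arange(-.05,.031,.004)))
im,d=read_camera('side');P=cloud('side',d)
g=P[170:250,230:410].reshape(-1,3)
print('side')
for x0 in np.arange(.36,.55,.01):
    q=g[abs(g[:,0]-x0)<.005];print('%.2f'%x0,' '.join('%3d'%(1000*np.median(k[:,2])) if len(k:=q[abs(q[:,1]-y)<.002])>1 else ' . ' for y in np.arange(-.058,.031,.004)))
bl=g[(g[:,0]>.38)&(g[:,0]<.445)&(g[:,2]>.022)&(g[:,2]<.035)&(g[:,1]<-.015)];print('box side face y vs x',np.polyfit(bl[:,0]-.41,bl[:,1],1),len(bl))
E
```

```text
wrist z map (y cols -50..30 step 4)
0.37  -1   0   0  -1   0   0  40  41  41  41  41  41  41  41   0   0   0   0   0   0   0
0.38   7   8   8   7   8  39  41  41  41  41  41  42  41  42  40   8  14   8   8   8   8
0.39   9  16  16   9  98 100  99  43  42  42  42  42  42 100 100  99  92  15   9   8   9
0.40  81  76  68  50  61  62  47  43  43  43  43  43  43  43  56  48  39  42  74  79  87
0.41  81  79  78  15  .   65  49  43  43  43  43  43  43  43  60  .   .    9  79  80  81
0.42   8  44  .   .   .   62  44  43  43  43  44  43  44  43  49  .   .   .   .   .    9
0.43  .   .   .   .   .   .   43  44  44  44  44  44  44  44  44  .   .   .   .   .   . 
0.44  .   .   .   .   .    9  44  44  44  44  44  44  44  44  44  16  .   .   .   .   . 
0.45  .   .   .   .   16   9  .   .   .   .   .   .   .   .   .   17  16  .   .   .   . 
0.46  .   .   .   16  16  13  .   .   .   .   .   .   .   .   .   16  10  10  .   .   . 
side
0.36   0   0   0   0   0   0   0   0   0   0   0  17   0   0  -1   0   0   0   0   0   0   0   0
0.37   0   0   0   0   0   0   0  25  29  18  41  18  40  25  41  20   0
[... 1121 characters left out ...]
 14  .   .   11  10   9   9  10  10  13  15  17  .   .   15  13  17
0.50   5   3   9   9  10  13  15  16  .   11   9   8   8   9  11  15  13  .   .   .   11  12  . 
0.51   3   5   9   9  10  13  16  17  .   11  10   9   9   9  15  14  13  .   16  11  15  13  11
0.52   3   6   9   9   9  14  15  .   .   .   10   9   9  10   8   9  11  15  .   .   11  11  . 
0.53   0   4   9   9   9  12  16  17  .   .    9   9   8  10   9   9  13  17  .   .   .   11  11
0.54   0   4   9  23  26  18  17  48  .   46  48  10  10  11   9  10  23  29  26  .   12  16  15
0.55   0   5   9  31  30  48  49  49  49  49  49  48  49  49  10  48  21  20  49  .   .   .   20
box side face y vs x [ 0.74837479 -0.07114773] 249
```

Laterally the box is inside the lane, from about -0.029 to +0.007 at its front. The front bottom corner had brushed a rail top and has since dropped in, leaving a slight pitch in the grip. I'll ease it back into the wider flare, lower it and release.

Call:
move_arm([
  {"dx": 0.003, "dy": 0, "dz": 0, "roll": 0, "claw": 1},
  {"dx": 0.003, "dy": 0, "dz": 0.001, "roll": 0, "claw": 1},
  {"dx": 0, "dy": 0, "dz": 0.0015, "roll": 0, "claw": 1},
  {"dx": 0, "dy": 0, "dz": 0, "roll": 0, "claw": 1},
])

```text
t: 8.45
tcp_pos: [0.402, -0.0122, 0.0478]
tool_rot: [180.0, -0.0, -178.6]
force: [-0.6, 0.8, 1.1]
gripper_width: 0.379
finger_force: 31.4
```

Call:
move_arm([
  {"dx": 0, "dy": 0, "dz": 0, "roll": 0, "claw": 0.5},
  {"dx": 0, "dy": 0, "dz": 0, "roll": 0, "claw": 0.4},
  {"dx": 0, "dy": 0, "dz": 0, "roll": 0, "claw": 0.3},
  {"dx": 0, "dy": 0, "dz": 0, "roll": 0, "claw": 0.3},
])

```text
t: 8.95
tcp_pos: [0.4024, -0.0123, 0.0478]
tool_rot: [180.0, 0.0, -178.6]
force: [-0.3, -0.7, 0.4]
gripper_width: 0.701
finger_force: 0.0
```

```bash
cat > m.py <<'E'
from h import *
s=state();print(s['t'],s['tcp_pos'],s['tool_rot'],s['force'],s['gripper_width'])
im,d=read_camera('wrist');P=cloud('wrist',d,s)
hsv=cv2.cvtColor(im,cv2.COLOR_RGB2HSV)
Q=P[(P[...,2]>.03)&(P[...,2]<.05)&(P[...,1]>-.045)&(P[...,1]<.02)&(P[...,0]<.48)&(P[...,0]>.33)&(hsv[...,0]>95)&(hsv[...,0]<120)&(hsv[...,1]>90)]
r=cv2.minAreaRect((Q[:,:2]*1000).astype(np.float32));print(len(Q),r)
A=np.c_[Q[:,:2],np.ones(len(Q))];print('plane',np.linalg.lstsq(A,Q[:,2],rcond=None)[0],np.median(Q[:,2]),Q[:,:2].min(0),Q[:,:2].max(0))
cv2.imwrite('pics/m_%d.png'%(1000*s['t']),im[:,:,::-1])
E
python3 m.py
```

```text
8.95 [ 0.40239551 -0.01227895  0.04781164] [ 1.79999716e+02  4.90047212e-03 -1.78613110e+02] [-0.27617694 -0.68154877  0.43046205] 0.7008928372890841
6011 ((398.6831970214844, -10.738330841064453), (80.44052124023438, 32.68208312988281), 1.5408309698104858)
plane [ 8.86831100e-03 -7.90304031e-05  3.56869497e-02] 0.039284654904186006 [ 0.35824826 -0.0279877 ] [0.43890342 0.00576178]
```

The box now lies flat in the mouth at about (0.401, -0.011), 1.5°. I'll rise, go behind it, close the fingers and lower.

Call:
move_arm([
  {"dx": 0, "dy": 0, "dz": -0.03, "roll": 0, "claw": 0.3},
  {"dx": 0, "dy": 0, "dz": -0.03, "roll": 0, "claw": 0.3},
  {"dx": 0.0375, "dy": 0, "dz": 0, "roll": 0, "claw": 1},
  {"dx": 0.0375, "dy": 0, "dz": 0, "roll": 0, "claw": 1},
  {"dx": 0, "dy": 0, "dz": 0, "roll": 0, "claw": 1},
])

```text
t: 9.62
tcp_pos: [0.3232, -0.014, 0.1072]
tool_rot: [180.0, -0.2, -178.6]
force: [0.4, 0.1, -0.5]
gripper_width: 0.057
finger_force: 0.0
```

Call:
move_arm([
  {"dx": 0, "dy": 0, "dz": 0, "roll": 0, "claw": 1},
  {"dx": 0, "dy": 0, "dz": 0.03, "roll": 0, "claw": 1},
  {"dx": 0, "dy": 0, "dz": 0.02, "roll": 0, "claw": 1},
  {"dx": 0, "dy": 0, "dz": 0.007, "roll": 0, "claw": 1},
  {"dx": 0, "dy": 0, "dz": 0, "roll": 0, "claw": 1},
])

```text
t: 10.25
tcp_pos: [0.328, -0.0141, 0.0507]
tool_rot: [180.0, -0.0, -178.6]
force: [-0.4, 0.4, 0.7]
gripper_width: -0.0
finger_force: 0.0
```

```bash
cat >> m.py <<'E'
t=P[230:400,250:400].reshape(-1,3);T=R.from_euler('xyz',s['tool_rot'],degrees=True).as_matrix();t=(t-s['tcp_pos'])@T
t=t[(abs(t[:,1])<.03)&(abs(t[:,0])<.03)&(t[:,2]>0)&(t[:,2]<.03)]
if len(t): print('finger (tool frame)',t.min(0),t.max(0))
E
python3 m.py
```

```text
10.25 [ 0.32796123 -0.01409425  0.05068427] [ 1.79997972e+02 -2.12174893e-02 -1.78611403e+02] [-0.44560102  0.38414208  0.71605407] -0.000269159053066052
180 ((362.77288818359375, -12.0780611038208), (5.7113728523254395, 8.767383575439453), 86.3110122680664)
plane [ 0.28113547 -0.02680877 -0.06338996] 0.038976130542819495 [ 0.35827593 -0.0150795 ] [ 0.36714412 -0.00939405]
finger (tool frame) [ 6.40237100e-03 -1.26085282e-02  9.41900767e-06] [0.01194012 0.0146432  0.02233044]
```

Call:
move_arm([
  {"dx": -0.008, "dy": 0, "dz": 0, "roll": 0, "claw": 1},
  {"dx": -0.006, "dy": 0, "dz": 0, "roll": 0, "claw": 1},
  {"dx": -0.004, "dy": 0, "dz": 0, "roll": 0, "claw": 1},
  {"dx": -0.004, "dy": 0, "dz": 0, "roll": 0, "claw": 1},
  {"dx": -0.006, "dy": 0, "dz": 0, "roll": 0, "claw": 1},
])

```text
t: 10.92
tcp_pos: [0.3547, -0.0134, 0.0507]
tool_rot: [180.0, -0.1, -178.6]
force: [-2.1, -0.5, 1.0]
gripper_width: -0.007
finger_force: 0.7
```

Call:
move_arm([
  {"dx": -0.006, "dy": 0, "dz": 0, "roll": 0, "claw": 1},
  {"dx": -0.006, "dy": 0, "dz": 0, "roll": 0, "claw": 1},
  {"dx": -0.006, "dy": 0, "dz": 0, "roll": 0, "claw": 1},
  {"dx": -0.006, "dy": 0, "dz": 0, "roll": 0, "claw": 1},
  {"dx": -0.006, "dy": 0, "dz": 0, "roll": 0, "claw": 1},
])

```text
t: 11.55
tcp_pos: [0.3857, -0.0127, 0.0508]
tool_rot: [-180.0, -0.0, -178.6]
force: [-1.5, -0.3, 0.6]
gripper_width: -0.004
finger_force: 0.3
```

Call:
move_arm([
  {"dx": -0.006, "dy": 0, "dz": 0, "roll": 0, "claw": 1},
  {"dx": -0.006, "dy": 0, "dz": 0, "roll": 0, "claw": 1},
  {"dx": -0.006, "dy": 0, "dz": 0, "roll": 0, "claw": 1},
  {"dx": -0.006, "dy": 0, "dz": 0, "roll": 0, "claw": 1},
  {"dx": -0.006, "dy": 0, "dz": 0, "roll": 0, "claw": 1},
])

```text
t: 12.18
tcp_pos: [0.4115, -0.012, 0.0501]
tool_rot: [-180.0, -0.4, -178.6]
force: [-6.9, -0.1, 5.6]
gripper_width: -0.0
finger_force: 3.7
```

Call:
move_arm([
  {"dx": -0.005, "dy": 0, "dz": 0, "roll": 0, "claw": 1},
  {"dx": -0.005, "dy": 0, "dz": 0, "roll": 0, "claw": 1},
  {"dx": -0.005, "dy": 0, "dz": 0, "roll": 0, "claw": 1},
  {"dx": -0.005, "dy": 0, "dz": 0, "roll": 0, "claw": 1},
  {"dx": 0, "dy": 0, "dz": 0, "roll": 0, "claw": 1},
])

```text
t: 12.8
tcp_pos: [0.436, -0.0117, 0.0508]
tool_rot: [-180.0, 0.0, -178.6]
force: [-2.8, -2.1, -0.4]
gripper_width: -0.001
finger_force: 1.4
```

```bash
python3 - <<'E'
from h import *
s=state();print(s['t'],s['tcp_pos'],s['tool_rot'],s['force'])
im,d=read_camera('side');P=cloud('side',d)
cv2.imwrite('pics/s2.png',cv2.resize(im[150:250,240:420],None,fx=4,fy=4,interpolation=cv2.INTER_CUBIC)[:,:,::-1])
E
```

```text
12.8 [ 0.43601619 -0.01169519  0.05080821] [-1.79970316e+02  3.78278382e-02 -1.78621621e+02] [-2.76083253 -2.09710863 -0.3558633 ]
```

View pics/s2.png

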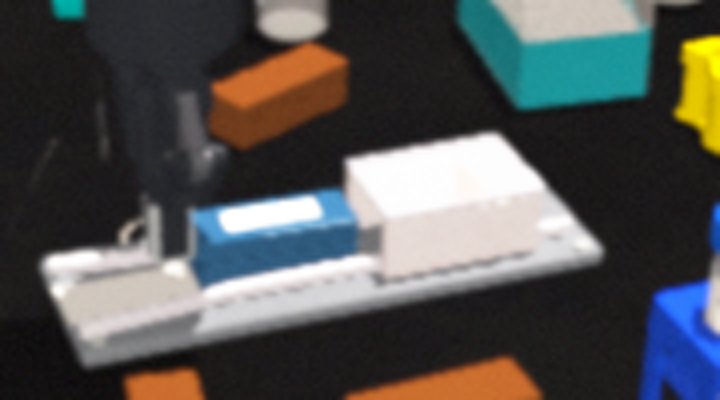

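The side view shows the box flat and straight in the lane, just short of the tunnel, with the fingers behind it at (175,230). I'll continue.

Call:
move_arm([
  {"dx": -0.004, "dy": 0, "dz": 0, "roll": 0, "claw": 1},
  {"dx": -0.004, "dy": 0, "dz": 0, "roll": 0, "claw": 1},
  {"dx": -0.004, "dy": 0, "dz": 0, "roll": 0, "claw": 1},
  {"dx": -0.004, "dy": 0, "dz": 0, "roll": 0, "claw": 1},
  {"dx": -0.004, "dy": 0, "dz": 0, "roll": 0, "claw": 1},
])

```text
t: 13.48
tcp_pos: [0.4554, -0.0114, 0.0509]
tool_rot: [-179.9, -0.0, -178.6]
force: [-3.5, -3.4, 0.4]
gripper_width: -0.004
finger_force: 1.8
```

Call:
move_arm([
  {"dx": -0.004, "dy": 0, "dz": 0, "roll": 0, "claw": 1},
  {"dx": -0.004, "dy": 0, "dz": 0, "roll": 0, "claw": 1},
  {"dx": -0.004, "dy": 0, "dz": 0, "roll": 0, "claw": 1},
  {"dx": -0.004, "dy": 0, "dz": 0, "roll": 0, "claw": 1},
  {"dx": -0.004, "dy": 0, "dz": 0, "roll": 0, "claw": 1},
])

```text
t: 14.1
tcp_pos: [0.4757, -0.0105, 0.0508]
tool_rot: [180.0, 0.0, -178.6]
force: [-1.7, -1.3, 0.6]
gripper_width: -0.001
finger_force: 1.3
```

Call:
move_arm([
  {"dx": -0.004, "dy": 0, "dz": 0, "roll": 0, "claw": 1},
  {"dx": -0.003, "dy": 0, "dz": 0, "roll": 0, "claw": 1},
  {"dx": -0.002, "dy": 0, "dz": 0, "roll": 0, "claw": 1},
  {"dx": 0, "dy": 0, "dz": 0, "roll": 0, "claw": 1},
  {"dx": 0, "dy": 0, "dz": 0, "roll": 0, "claw": 1},
])

```text
t: 14.72
tcp_pos: [0.4847, -0.0101, 0.0509]
tool_rot: [180.0, 0.0, -178.6]
force: [-1.2, -1.1, -0.3]
gripper_width: -0.002
finger_force: 0.5
```

Call:
move_arm([
  {"dx": -0.002, "dy": 0, "dz": 0, "roll": 0, "claw": 1},
  {"dx": -0.002, "dy": 0, "dz": 0, "roll": 0, "claw": 1},
  {"dx": -0.002, "dy": 0, "dz": 0, "roll": 0, "claw": 1},
  {"dx": -0.002, "dy": 0, "dz": 0, "roll": 0, "claw": 1},
  {"dx": 0, "dy": 0, "dz": 0, "roll": 0, "claw": 1},
])

```text
t: 15.35
tcp_pos: [0.4927, -0.0101, 0.0508]
tool_rot: [180.0, 0.0, -178.6]
force: [-2.3, -1.5, -0.2]
gripper_width: 0.001
finger_force: 0.9
```

Call:
move_arm([
  {"dx": -0.001, "dy": 0, "dz": 0, "roll": 0, "claw": 1},
  {"dx": -0.001, "dy": 0, "dz": 0, "roll": 0, "claw": 1},
  {"dx": 0, "dy": 0, "dz": 0, "roll": 0, "claw": 1},
])

```text
t: 15.72
tcp_pos: [0.4944, -0.0101, 0.0508]
tool_rot: [-180.0, 0.0, -178.6]
force: [-2.8, -1.0, -0.3]
gripper_width: 0.002
finger_force: 1.1
```

Call:
move_arm([
  {"dx": -0.001, "dy": 0, "dz": 0, "roll": 0, "claw": 1},
  {"dx": -0.001, "dy": 0, "dz": 0, "roll": 0, "claw": 1},
  {"dx": 0, "dy": 0, "dz": 0, "roll": 0, "claw": 1},
])

```text
t: 16.1
tcp_pos: [0.4965, -0.01, 0.0508]
tool_rot: [-180.0, 0.0, -178.6]
force: [-2.2, -1.0, 1.3]
gripper_width: 0.003
finger_force: 1.1
```

Call:
move_arm([
  {"dx": -0.001, "dy": 0, "dz": 0, "roll": 0, "claw": 1},
  {"dx": -0.001, "dy": 0, "dz": 0, "roll": 0, "claw": 1},
  {"dx": 0, "dy": 0, "dz": 0, "roll": 0, "claw": 1},
])

```text
t: 16.48
tcp_pos: [0.4985, -0.01, 0.0508]
tool_rot: [-180.0, 0.0, -178.6]
force: [-2.2, -1.0, -0.3]
gripper_width: -0.0
finger_force: 1.0
```

Call:
move_arm([
  {"dx": -0.001, "dy": 0, "dz": 0, "roll": 0, "claw": 1},
  {"dx": 0, "dy": 0, "dz": 0, "roll": 0, "claw": 1},
])

```text
t: 16.73
tcp_pos: [0.4995, -0.0099, 0.0508]
tool_rot: [-180.0, 0.0, -178.6]
force: [-1.7, -1.5, 0.1]
gripper_width: 0.004
finger_force: 1.1
```

Call:
move_arm([
  {"dx": -0.001, "dy": 0, "dz": 0, "roll": 0, "claw": 1},
  {"dx": 0, "dy": 0, "dz": 0, "roll": 0, "claw": 1},
])

```text
t: 16.98
tcp_pos: [0.5004, -0.0099, 0.0508]
tool_rot: [-180.0, 0.0, -178.6]
force: [-2.6, -1.4, -0.1]
gripper_width: -0.001
finger_force: 1.1
```

Call:
move_arm([
  {"dx": -0.001, "dy": 0, "dz": 0, "roll": 0, "claw": 1},
  {"dx": 0, "dy": 0, "dz": 0, "roll": 0, "claw": 1},
])

```text
t: 17.23
tcp_pos: [0.5014, -0.0099, 0.0508]
tool_rot: [-180.0, 0.0, -178.6]
force: [-1.8, -1.5, -0.4]
gripper_width: 0.0
finger_force: 1.1
```

Call:
move_arm([
  {"dx": -0.001, "dy": 0, "dz": 0, "roll": 0, "claw": 1},
  {"dx": 0, "dy": 0, "dz": 0, "roll": 0, "claw": 1},
])

```text
t: 17.48
tcp_pos: [0.5018, -0.0099, 0.0507]
tool_rot: [180.0, -0.1, -178.6]
force: [-4.2, -2.0, 0.6]
gripper_width: -0.002
finger_force: 1.8
```

Call:
move_arm([
  {"dx": -0.001, "dy": 0, "dz": 0, "roll": 0, "claw": 1},
  {"dx": 0, "dy": 0, "dz": 0, "roll": 0, "claw": 1},
])

```text
t: 17.73
tcp_pos: [0.502, -0.0099, 0.0506]
tool_rot: [-180.0, -0.1, -178.6]
force: [-5.1, -2.0, 2.3]
gripper_width: -0.0
finger_force: 2.7
```

The force steps up at x≈0.5018, so the box is on the plate. I'll continue 1 mm at a time.

Call:
move_arm([
  {"dx": -0.001, "dy": 0, "dz": 0, "roll": 0, "claw": 1},
  {"dx": 0, "dy": 0, "dz": 0, "roll": 0, "claw": 1},
])

```text
t: 17.98
tcp_pos: [0.5023, -0.0099, 0.0506]
tool_rot: [-180.0, -0.2, -178.6]
force: [-7.1, -1.1, 3.8]
gripper_width: -0.001
finger_force: 3.4
```

Call:
move_arm([
  {"dx": -0.001, "dy": 0, "dz": 0, "roll": 0, "claw": 1},
  {"dx": 0, "dy": 0, "dz": 0, "roll": 0, "claw": 1},
])

```text
t: 18.23
tcp_pos: [0.5026, -0.0099, 0.0506]
tool_rot: [-180.0, -0.3, -178.6]
force: [-8.5, -1.4, 5.6]
gripper_width: -0.003
finger_force: 4.1
```

Call:
move_arm([
  {"dx": -0.001, "dy": 0, "dz": 0, "roll": 0, "claw": 1},
  {"dx": 0, "dy": 0, "dz": 0, "roll": 0, "claw": 1},
])

```text
t: 18.48
tcp_pos: [0.5029, -0.0099, 0.0505]
tool_rot: [-180.0, -0.3, -178.6]
force: [-9.3, -1.8, 6.4]
gripper_width: 0.002
finger_force: 4.8
```

Call:
move_arm([
  {"dx": -0.001, "dy": 0, "dz": 0, "roll": 0, "claw": 1},
  {"dx": 0, "dy": 0, "dz": 0, "roll": 0, "claw": 1},
])

```text
t: 18.73
tcp_pos: [0.5032, -0.0098, 0.0505]
tool_rot: [-180.0, -0.4, -178.6]
force: [-10.8, -1.4, 8.5]
gripper_width: 0.0
finger_force: 5.4
```

Call:
move_arm([
  {"dx": -0.001, "dy": 0, "dz": 0, "roll": 0, "claw": 1},
  {"dx": 0, "dy": 0, "dz": 0, "roll": 0, "claw": 1},
])

```text
t: 18.98
tcp_pos: [0.5036, -0.0098, 0.0504]
tool_rot: [-180.0, -0.5, -178.6]
force: [-11.9, -1.4, 8.7]
gripper_width: 0.0
finger_force: 5.9
```

```bash
cat > p.py <<'E'
from h import *
F=np.array([state()['force'] for _ in range(1)]);s=state();print(s['t'],s['tcp_pos'],s['tool_rot'],F,s['joint_positions'])
im,d=read_camera('side')
cv2.imwrite('pics/p_%d.png'%(s['t']*1000),im[:,:,::-1])
P=cloud('side',d);hsv=cv2.cvtColor(im,cv2.COLOR_RGB2HSV)
a=np.zeros((400,640),bool);a[170:240,250:345]=1
m=a&(hsv[...,1]>120)&((hsv[...,0]<8)|(hsv[...,0]>172))&(hsv[...,2]>100);print('red px',m.sum())
if m.sum(): v,u=np.nonzero(m);print(u.min(),u.max(),v.min(),v.max(),np.median(P[m],axis=0))
E
python3 p.py
```

```text
18.975 [ 0.50357323 -0.00983431  0.05043462] [-179.98973298   -0.47948279 -178.62135769] [[-11.88006526  -1.36687564   8.7442015 ]] [-1.10060982e+00  2.35288711e+01 -2.94382089e+01  3.75115098e+01
 -3.09984471e-02 -2.47916562e+00]
red px 43
299 308 207 211 [0.48524079 0.00665722 0.01685132]
```

Call:
move_arm([
  {"dx": -0.001, "dy": 0, "dz": 0, "roll": 0, "claw": 1},
  {"dx": 0, "dy": 0, "dz": 0, "roll": 0, "claw": 1},
])

```text
t: 19.27
tcp_pos: [0.5039, -0.0098, 0.0503]
tool_rot: [-180.0, -0.5, -178.6]
force: [-12.4, -1.8, 9.8]
gripper_width: -0.005
finger_force: 6.5
```

Call:
move_arm([
  {"dx": -0.001, "dy": 0, "dz": 0, "roll": 0, "claw": 1},
  {"dx": 0, "dy": 0, "dz": 0, "roll": 0, "claw": 1},
])

```text
t: 19.52
tcp_pos: [0.5042, -0.0098, 0.0502]
tool_rot: [-180.0, -0.6, -178.6]
force: [-13.5, -2.0, 11.6]
gripper_width: -0.002
finger_force: 7.0
```

```bash
python3 p.py
```

```text
19.525 [ 0.5042042  -0.00975998  0.05021079] [-179.99997039   -0.62157097 -178.62276395] [[-13.521337    -2.00314245  11.60838112]] [-1.09323594e+00  2.36753556e+01 -2.92209703e+01  3.77246662e+01
 -2.68215673e-02 -2.47032680e+00]
red px 48
299 309 206 211 [0.48690769 0.00729905 0.0165513 ]
```

The vertical friction load has grown with the push as the tool sags. I'll relieve it by raising the commanded z slightly.

Call:
move_arm([
  {"dx": 0, "dy": 0, "dz": -0.001, "roll": 0, "claw": 1},
  {"dx": 0, "dy": 0, "dz": 0, "roll": 0, "claw": 1},
])

```text
t: 19.82
tcp_pos: [0.5051, -0.0093, 0.0504]
tool_rot: [179.9, -0.5, -178.6]
force: [-10.0, -0.4, 1.1]
gripper_width: -0.001
finger_force: 4.9
```

Call:
move_arm([
  {"dx": -0.0005, "dy": 0, "dz": -0.001, "roll": 0, "claw": 1},
  {"dx": 0, "dy": 0, "dz": 0, "roll": 0, "claw": 1},
])

```text
t: 20.08
tcp_pos: [0.5052, -0.0092, 0.0511]
tool_rot: [179.9, -0.6, -178.6]
force: [-9.8, -0.6, -1.1]
gripper_width: -0.001
finger_force: 4.9
```

```bash
python3 p.py
```

```text
20.075 [ 0.50522098 -0.00922592  0.05106697] [ 179.93088717   -0.59946245 -178.60104465] [[-9.77556324 -0.56181339 -1.09125384]] [ -1.07143213  23.67865063 -29.04043348  37.88280008   0.04321042
  -2.47025289]
red px 62
298 315 207 211 [0.4888654  0.00534941 0.01568449]
```

The force dropped from 13.5 to 10 N, the side force vanished and more of the red pawl became visible, which suggests a click. I'll compare the pawl with the free state in the first side picture.

```bash
python3 - <<'E'
from h import *
import glob
fs=['pics/side0.png']+sorted(glob.glob('pics/p_*.png'))
o=[]
for f in fs:
    im=cv2.imread(f);hsv=cv2.cvtColor(im,cv2.COLOR_BGR2HSV)
    a=np.zeros((400,640),bool);a[195:225,280:345]=1
    m=a&(hsv[...,1]>120)&((hsv[...,0]<8)|(hsv[...,0]>172))&(hsv[...,2]>100);v,u=np.nonzero(m);print(f,m.sum(),u.min(),u.max(),v.min(),v.max(), [(x,round(v[u==x].mean(),1)) for x in sorted(set(u))])
    o.append(cv2.resize(im[180:230,280:350],None,fx=5,fy=5,interpolation=cv2.INTER_CUBIC))
cv2.imwrite('pics/cmp.png',np.vstack([np.hstack(o[:2]),np.hstack(o[2:4])]))
E
```

```text
pics/side0.png 85 298 316 206 211 [(np.int64(298), np.float64(209.5)), (np.int64(299), np.float64(209.0)), (np.int64(300), np.float64(209.0)), (np.int64(301), np.float64(209.0)), (np.int64(302), np.float64(209.0)), (np.int64(303), np.float64(209.0)), (np.int64(304), np.float64(209.0)), (np.int64(305), np.float64(209.0)), (np.int64(306), np.float64(209.0)), (np.int64(307), np.float64(209.0)), (np.int64(308), np.float64(208.5)), (np.int64(309), np.float64(208.5)), (np.int64(310), np.float64(208.5)), (np.int64(311), np.float64(208.5)), (np.int64(312), np.float64(208.5)), (np.int64(313), np.float64(208.0)), (np.int64(314), np.float64(208.0)), (np.int64(315), np.float64(208.0)), (np.int64(316), np.float64(208.0))]
pics/p_18975.png 43 299 308 207 211 [(np.int64(299), np.float64(209.0)), (np.int64(300), np.float64(209.0)), (np.int64(301), np.float64(209.0)), (np.int64(302), np.float64(209.0)), (np.int64(303), np.float64(208.5)), (np.int64(304), np.float64(208.5)), (np.int64(305), np.float64(208.5)), (np.int64(306), np.float64(208.5)), (np.int64(307), np.float64(208.5)), (np.int64(308), np.f
[... 433 characters left out ...]
loat64(209.5))]
pics/p_20075.png 62 298 315 207 211 [(np.int64(298), np.float64(209.5)), (np.int64(299), np.float64(209.0)), (np.int64(300), np.float64(209.0)), (np.int64(301), np.float64(209.0)), (np.int64(302), np.float64(209.0)), (np.int64(303), np.float64(209.0)), (np.int64(304), np.float64(209.0)), (np.int64(305), np.float64(209.0)), (np.int64(306), np.float64(209.0)), (np.int64(307), np.float64(209.0)), (np.int64(308), np.float64(209.0)), (np.int64(309), np.float64(209.0)), (np.int64(310), np.float64(209.5)), (np.int64(311), np.float64(210.0)), (np.int64(312), np.float64(210.0)), (np.int64(313), np.float64(210.0)), (np.int64(314), np.float64(210.0)), (np.int64(315), np.float64(210.0))]
```

View pics/cmp.png

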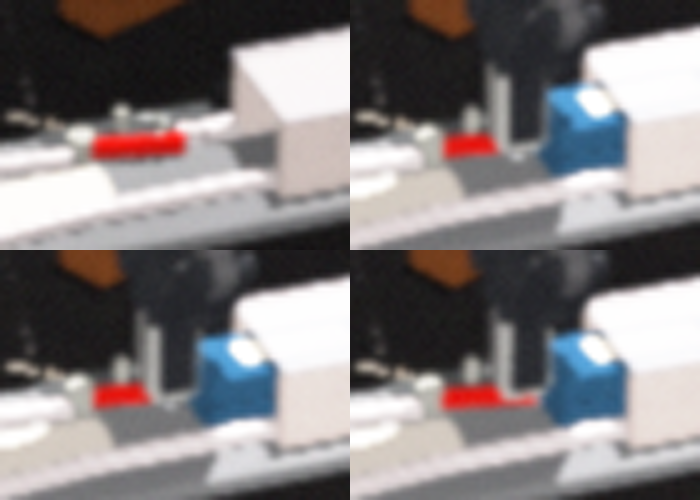

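Bottom right, the red pawl has swung out again behind the box, reaching column 315 against 316 when free. I'll back off slowly.

Call:
move_arm([
  {"dx": 0.002, "dy": 0, "dz": 0, "roll": 0, "claw": 1},
  {"dx": 0.002, "dy": 0, "dz": 0, "roll": 0, "claw": 1},
  {"dx": 0.002, "dy": 0, "dz": 0, "roll": 0, "claw": 1},
  {"dx": 0.003, "dy": 0, "dz": 0, "roll": 0, "claw": 1},
  {"dx": 0.003, "dy": 0, "dz": 0, "roll": 0, "claw": 1},
])

```text
t: 20.75
tcp_pos: [0.5012, -0.01, 0.0538]
tool_rot: [-180.0, 0.3, -178.6]
force: [-0.6, 0.1, -0.5]
gripper_width: -0.003
finger_force: 0.0
```

Call:
move_arm([
  {"dx": 0.01, "dy": 0, "dz": 0, "roll": 0, "claw": 1},
  {"dx": 0.01, "dy": 0, "dz": -0.01, "roll": 0, "claw": 1},
  {"dx": 0.02, "dy": 0, "dz": -0.03, "roll": 0, "claw": 1},
  {"dx": 0.02, "dy": 0, "dz": -0.04, "roll": 0, "claw": 1},
  {"dx": 0, "dy": 0, "dz": -0.04, "roll": 0, "claw": 1},
])

```text
t: 21.38
tcp_pos: [0.4359, -0.0114, 0.1742]
tool_rot: [180.0, -0.1, -178.6]
force: [0.8, -0.4, -0.1]
gripper_width: -0.003
finger_force: 0.0
```

```bash
python3 p.py; python3 - <<'E'
from h import *
s=state();print(s['tcp_pos'],s['force'])
im,d=read_camera('side');P=cloud('side',d);hsv=cv2.cvtColor(im,cv2.COLOR_RGB2HSV)
m=(hsv[...,0]>98)&(hsv[...,0]<118)&(hsv[...,1]>110)&(P[...,0]>.46)&(P[...,0]<.56)&(abs(P[...,1]+.01)<.035)&(P[...,2]>.012)&(P[...,2]<.05)
Q=P[m];print('blue',len(Q),Q.min(0),Q.max(0))
T=Q[Q[:,2]>.038];print('top',len(T),np.percentile(T,[2,50,98],axis=0))
E
```

```text
21.375 [ 0.43593601 -0.01141143  0.1741924 ] [ 1.79996817e+02 -1.05438627e-01 -1.78621543e+02] [[ 0.84682303 -0.41738035 -0.12276032]] [-1.49804906e+00  9.53928290e+00 -2.80011560e+01  5.25650266e+01
 -2.11269635e-03 -2.87650107e+00]
red px 86
298 317 206 211 [0.4936254  0.00419061 0.01672792]
[ 0.440193   -0.01151717  0.1793053 ] [ 1.90200163 -0.03554938  1.5309521 ]
blue 201 [ 0.51424783 -0.03234747  0.01279753] [0.54211152 0.00335223 0.04405029]
top 87 [[ 0.51534911 -0.03145846  0.03850182]
 [ 0.52426934 -0.01934804  0.04045206]
 [ 0.53981112  0.00241441  0.04301931]]
```

The pawl is back in its free pose (86 red px against 85). The box's rear is at x≈0.515, against the pawl's end, and its top is level at 40 mm. I'll settle the arm and hand in.

Call:
move_arm([
  {"dx": 0, "dy": 0, "dz": 0, "roll": 0, "claw": 1},
  {"dx": 0, "dy": 0, "dz": 0, "roll": 0, "claw": 1},
  {"dx": 0, "dy": 0, "dz": 0, "roll": 0, "claw": 1},
])

```text
t: 21.85
tcp_pos: [0.4379, -0.0114, 0.1717]
tool_rot: [180.0, -0.1, -178.6]
force: [-1.0, -0.5, -1.5]
gripper_width: -0.0
finger_force: 0.0
```

```bash
python3 p.py; python3 -c "
from workcell import job_done
print(job_done())"
```

```text
21.85 [ 0.43793376 -0.01136544  0.17173533] [ 1.79993677e+02 -1.41186612e-01 -1.78613308e+02] [[-0.95200881 -0.47516624 -1.48463507]] [-1.48611763e+00  9.87716446e+00 -2.79801997e+01  5.22839619e+01
 -7.60677340e-04 -2.87280130e+00]
red px 85
298 317 206 211 [0.49438413 0.00377322 0.017069  ]
the job is handed in; nothing more can be done
None
```

The slide box is shut in between the snapped-out pawl and the stop plate, the arm is clear of it, and I handed the job in at about 22 s; no verdict was returned.

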